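Swap two ink tins in the leaning rack

ROBOT

A 7-joint arm with a two-finger parallel gripper is mounted at the origin on the work surface; the furniture and walls round the work are solid. World frame = base frame: x ahead of the robot, y to its left, z up, the work surface at z = 0. Lengths are in m, angles in rad, forces in N, time in s.
With the tool pointing down it reaches from about 0.425 to 0.925 m from the base axis. Payload 6.8 kg.
Tool frame: the origin (TCP) lies between the finger pads; the fingertips stand r.tips_ahead ahead of it and the grasp point (between the pads) lies 5 mm behind it (r.tips_ahead is the distance from the TCP to the fingertips, in m); z points along the fingers, y is the line along which they close (so a half turn about z gives the same grasp; the last joint's range is limited). The gripper opens to 85 mm and grips with 20 to 120 N. Pads are 22 mm wide; open, the fingers measure 114 mm over their backs; the gripper's body (76 mm by 85 mm) begins 54 mm behind the grasp point. The pads swing forward as they close: fully open they stand 13 mm farther back than shut.
Start: joints at [1.06, 0.477, 0.022, 1.555, -0.011, 1.109, -0.083], TCP at [0.265, -0.621, 0.245] pointing down, gripper open.
Joint ranges: [-2.96, 2.96], [-0.34, 2.1], [-1.41, 1.46], [0.24, 2.44], [-1.37, 4.51], [0.17, 1.92], [-2.96, 2.96]. Speed limits (rad/s): [2.39, 2.39, 3.14, 3.14, 3.14, 3.14, 3.14].

INTERFACE

Orientations are given as a rotation vector (axis times angle).
In Python, from bench import r gives the robot as it stands.
- The arm moves only by the tool move_arm, never from a script. Its argument "rows" is one flat list of numbers, 4 for each row, row after row: the shift along the tool's x, y, z in cm, then the turn about the tool's z in degrees. In form: [tx, ty, tz, twist, tx, ty, tz, twist, ...]. A call has 1 to 10 rows; each row is the pose to reach, as a shift and turn from the pose commanded when the call began, along the tool's axes at that moment; what a row does not reach only later rows make up. A row lasts 1/8 s, in which the tool goes at most 62.5 mm and 10.7 degrees, less where a joint would pass 70% of its speed; a pose out of reach is approached as far as the arm can. A call with a gripper value outside its range is refused whole. "fingers" is the opening, from 0 (shut) to 1 (fully open), set as the call begins (left out, the last holds). The fingers move at their own pace and stop on an object; "newtons" is the grip in N (left out, the last holds). Time passes only in rows, so rows that repeat a pose let the fingers close. It gives the time, the measured TCP pose, the force, the opening and the grip force at its end, in the units of the state.
- r.get_obs(): the state, without advancing time (a new reading comes with each control period).
- r.grab_frame(name): name is "scene" or "top" or "wrist"; returns the picture (400x640x3 uint8, blue, green, red); there is no depth.
- r.camera_params(name): a dict with "fx", "fy", "cx", "cy" (pixels), "world_from_camera" (4x4, takes a point from camera to world coordinates). Camera axes: x right, y down, z forward; pixel columns grow to the right and rows downward; lengths in m; the calibration is good to about 2 mm. A picture is of the moment at which its call begins: read the wrist's pose just before it. camera_params takes no time and is no camera call; for the wrist camera it gives the pose at the moment of the call.
- r.hand_in(): hands the job in; it is judged then, once.
The state is a dict: "clock": time; "joints": joint angles; "qvel": joint speeds; "tau": joint torques, N m; "tcp_pos": TCP position; "orientation": TCP orientation; "contact_force": force on the tool from outside, world axes, zero at the start; "moment": the same for the moment, N m; "grip_width": finger opening in m; "gripper_force": force on a finger pad.
Only numpy, scipy, OpenCV 4.12 (cv2) and the standard library are available. Lean on these libraries where they do the work, as an engineer would, in place of code of your own. Each camera call takes 0.05 s, during which the arm holds its last target. There are 200 camera calls.

TASK

The next print run uses the two inks in the other order: swap the blue and the dark grey ink tin in the leaning rack, standing one of them on the belt for the time being. Each must end in the bay the other had, standing flat on the sloping deck and down against the front lip. Never lay a tin on its side, and leave the loupe and the glue bottle standing where they are.

Things in the scene. Friction and masses are not known exactly. Their poses are not given: they have to be found in the camera images.
- ink_tin_blue: Small round screen-ink tin with a blue label and a silver lid, 61 mm across its lid rim (body 58 mm), 50 mm high, 0.16 kg. Origin: centre of its underside; z is its axis, towards the lid. It starts in one bay of the rack, leaning with it; which bay differs.
- ink_tin_grey: Small round screen-ink tin with a dark grey label and a silver lid, 61 mm across its lid rim (body 58 mm), 50 mm high, 0.16 kg. Origin: centre of its underside; z is its axis, towards the lid. It starts in one bay of the rack, leaning with it; which bay differs.
- rack: Fixed grey sheet-metal rack, 112 mm deep (x), 156 mm wide (y), 145 mm high; the front faces roughly to the robot's left (+y). Two bays side by side, 72 mm wide, on a deck that slopes down to the front. 46 mm high dividers leave room for fingers only before and behind a tin. Origin: centre of its underside on the belt; x to its back, y to its left, z up.
- bay_left (a point): Seat of the left (+y) bay: on the deck, 66 mm above the belt, where the centre of a seated tin's underside lies. x up the slope, y to the left, z square to the deck (a seated tin's axis), leaning 26 degrees to the front. Front lip 23 mm down the slope: 12 mm high, with a 36 mm notch on whose two ends the tin bears; free air beyond it. Up the slope the deck is free for 80 mm.
- bay_right (a point): Seat of the rack's right (-y) bay, with axes and lip like bay_left; 76 mm from it along y.
- loupe: Black print loupe, 37 mm across, 44 mm high, standing on the belt. Origin: centre of its underside, z up. It does not take part.
- glue_bottle: Small white glue bottle with a red cap, 33 mm across, 94 mm high, standing on the belt. Origin: centre of its underside, z up. It does not take part.
There are look-alikes about, which are no part of the job. Leave any pink look-alike of the ink_tin_blue alone.

How it is judged:
By the outcome, as a careful person would: the job done as asked, in the order asked, and still so for the second after the job is handed in, with the robot touching nothing.
It also fails if it takes over 61 s, if anything falls off the work surface, if the arm or the gripper's body presses on something with over 40 N, if the wrist force passes 120 N, or if a joint passes its speed limit or range.

## Working session

There is one attempt and no reset: what is moved stays moved. The work goes in short steps, Python scripts to look and compute and a tool call to move; the robot and the scene stay as the last step left them, time stands still between calls to the robot, and variables do not carry over. Pictures are saved under pics/ and viewed, at most 10 in all, crops included, and the job is handed in when it is done.

Besides the shell and the picture viewer there is one more tool, called by a JSON object that holds its "method" and its "body". move_arm: Moves the arm, as the interface text tells. Its arguments: {"type":"object","properties":{"rows":{"type":"array"},"fingers":{"type":"number"},"newtons":{"type":"number"}},"required":["rows"]}

```bash
ls; mkdir -p pics
python3 - <<'E'
from bench import r
import cv2,numpy as np
o=r.get_obs()
print({k:np.round(v,3) for k,v in o.items()}, r.tips_ahead)
for n in ["scene","top"]:
    cv2.imwrite(f"pics/{n}0.png",r.grab_frame(n))
    p=r.camera_params(n);print(n,p["fx"],p["fy"],p["cx"],p["cy"]);print(np.round(p["world_from_camera"],3))
E
```

```text
pics
{'clock': np.float64(0.0), 'joints': array([ 1.06 ,  0.478,  0.022,  1.557, -0.012,  1.109, -0.083]), 'qvel': array([ 0.002,  0.001,  0.001, -0.001,  0.   ,  0.001,  0.   ]), 'tau': array([ 1.7000e-02, -5.9676e+01,  1.6250e+00, -2.8171e+01,  1.9000e-02,
       -9.0000e-03, -1.0000e-03]), 'tcp_pos': array([ 0.264, -0.62 ,  0.244]), 'orientation': array([-3.076e+00, -6.280e-01,  1.000e-03]), 'contact_force': array([ 0.101,  0.265, -0.805]), 'moment': array([0.009, 0.043, 0.001]), 'gripper_force': np.float64(0.0), 'grip_width': np.float64(0.085)} 0.014
scene 443.3191537332656 443.3191537332656 319.39359540558127 202.83037161120052
[[-0.823 -0.254  0.508 -0.089]
 [-0.568  0.358 -0.741  0.666]
 [ 0.006 -0.899 -0.439  0.497]
 [ 0.     0.     0.     1.   ]]
top 423.9030303232554 423.9030303232554 321.3313185711091 207.34120829483905
[[-0.001 -0.994  0.113  0.32 ]
 [-1.     0.003  0.014 -0.094]
 [-0.014 -0.113 -0.993  0.903]
 [ 0.     0.     0.     1.   ]]
```

View pics/scene0.png

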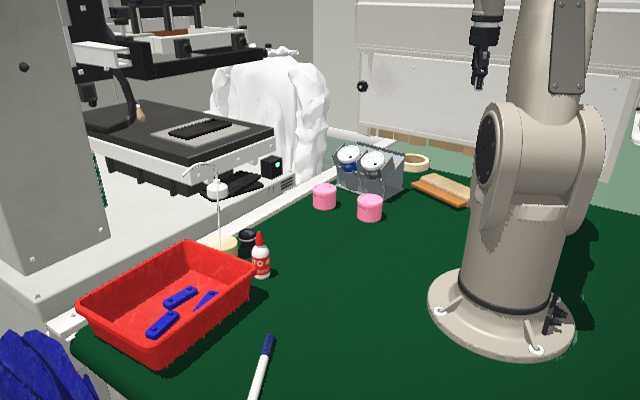

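View pics/top0.png

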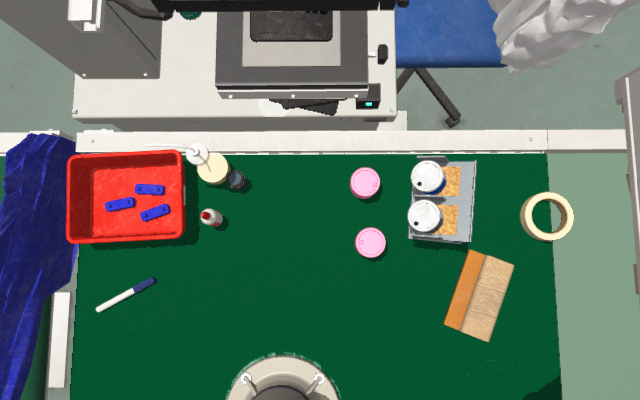

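```bash
cat > h.py <<'E'
import numpy as np,cv2
from bench import r
def ray(n,uv,p=None):
    p=p or r.camera_params(n);T=np.array(p["world_from_camera"])
    d=T[:3,:3]@np.array([(uv[0]-p["cx"])/p["fx"],(uv[1]-p["cy"])/p["fy"],1.]);return T[:3,3],d/np.linalg.norm(d)
def plane(n,uv,z,p=None):
    o,d=ray(n,uv,p);return o+d*(z-o[2])/d[2]
def tri(*rays):
    A=sum(np.eye(3)-np.outer(d,d) for o,d in rays);b=sum((np.eye(3)-np.outer(d,d))@o for o,d in rays)
    x=np.linalg.solve(A,b);return x,[np.linalg.norm((np.eye(3)-np.outer(d,d))@(x-o)) for o,d in rays]
E
python3 - <<'E'
from h import *
t=cv2.imread("pics/top0.png");s=cv2.imread("pics/scene0.png")
a=cv2.resize(t[145:255,335:485],None,fx=4,fy=4,interpolation=cv2.INTER_CUBIC)
b=cv2.resize(s[135:215,310:430],None,fx=5,fy=5,interpolation=cv2.INTER_CUBIC)[:, :600]
a=cv2.resize(a,(450,330));b=cv2.resize(b,(345,230))
c=np.zeros((330,800,3),np.uint8);c[:330,:450]=a;c[:230,452:797]=b
cv2.imwrite("pics/crop1.png",c)
for n,im,(x0,x1,y0,y1) in [("top",t,(405,480,150,245)),("scene",s,(330,400,140,180))]:
    hsv=cv2.cvtColor(im,cv2.COLOR_BGR2HSV);
    m=((hsv[...,2]>185)&(hsv[...,1]<40)).astype(np.uint8)*255
    k=np.zeros_like(m);k[y0:y1,x0:x1]=m[y0:y1,x0:x1]
    for ct in cv2.findContours(k,cv2.RETR_EXTERNAL,cv2.CHAIN_APPROX_NONE)[0]:
        if cv2.contourArea(ct)>60: print(n,"lid",np.round(cv2.fitEllipse(cv2.convexHull(ct)),1).tolist() if 0 else cv2.fitEllipse(cv2.convexHull(ct)))
    pk=cv2.inRange(hsv,(150,60,120),(178,255,255))
    for ct in cv2.findContours(pk,cv2.RETR_EXTERNAL,cv2.CHAIN_APPROX_NONE)[0]:
        if cv2.contourArea(ct)>150: print(n,"pink",cv2.minEnclosingCircle(ct))
for nm,uv,z in [("pink1",(365,183),.05),("pink2",(370,243),.05),("bottle",(210,216),.08),("loupe",(236,180),.04),("scraper",(479,295),.02),("spot",(300,215),0),("gr edge right",(550,240),0),("scraper corner",(470,250),0.02)]: print(nm,np.round(plane("top",uv,z),3))
E
```

```text
top lid ((422.5467834472656, 214.04588317871094), (31.255266189575195, 34.93475341796875), 137.88265991210938)
top lid ((462.27044677734375, 207.1370086669922), (29.77545166015625, 94.24259185791016), 13.745631217956543)
top lid ((426.750732421875, 175.48106384277344), (29.934677124023438, 32.368934631347656), 65.20431518554688)
top pink ((370.0, 242.0454559326172), 15.288310050964355)
top pink ((364.6176452636719, 182.73529052734375), 15.818324089050293)
scene lid ((368.7899475097656, 156.8511199951172), (22.281099319458008, 66.40901947021484), 97.1640853881836)
scene lid ((383.7937927246094, 148.43191528320312), (3.0478708744049072, 6.811151504516602), 80.18238067626953)
scene pink ((369.1274108886719, 207.02316284179688), 15.720183372497559)
scene pink ((324.0, 196.0), 14.866168975830078)
pink1 [ 0.466 -0.171  0.05 ]
pink2 [ 0.345 -0.179  0.05 ]
bottle [0.397 0.136 0.08 ]
loupe [0.475 0.095 0.04 ]
scraper [ 0.24  -0.402  0.02 ]
spot [ 0.406 -0.035  0.   ]
gr edge right [ 0.352 -0.563  0.   ]
scraper corner [ 0.331 -0.388  0.02 ]
```

View pics/crop1.png

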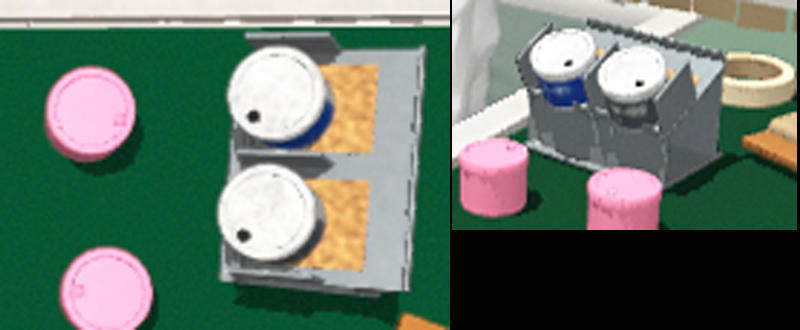

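Candidates: white-lidded tins in the rack at top px (427,177), blue body in the far/left bay, and (423,215), dark grey body in the near/right bay. The pink look-alikes stand at (365,183) and (370,243). The crop confirms blue in bay_left and grey in bay_right.

{"method": "move_arm", "body": {"rows": [26, -19, -5, 29, 26, -19, -5, 29, 26, -19, -5, 29, 26, -19, -5, 29, 26, -19, -5, 29, 26, -19, -5, 29, 26, -19, -5, 29, 26, -19, -5, 29], "fingers": 1}}

```text
clock: 1.1
tcp_pos: [0.4278, -0.3461, 0.2948]
orientation: [3.137, -0.167, -0.002]
contact_force: [-0.2, -0.1, -0.6]
grip_width: 0.0855
gripper_force: 0.0
```

Run:
```python
from h import *
o=r.get_obs();print(o["clock"],np.round(o["tcp_pos"],3),np.round(o["orientation"],3),np.round(o["joints"],2),r.tips_ahead)
p=r.camera_params("wrist");im=r.grab_frame("wrist");cv2.imwrite("pics/w1.png",im)
np.save("w1.npy",p["world_from_camera"]);print(np.round(p["world_from_camera"],3),p["fx"],p["cx"],p["cy"])
cv2.imwrite("pics/scene1.png",r.grab_frame("scene"))
```

```text
1.1 [ 0.428 -0.346  0.295] [ 3.137e+00 -1.670e-01 -2.000e-03] [ 0.57  0.23  0.    1.8   0.    1.12 -1.11] 0.014
[[-0.106 -0.953 -0.284  0.499]
 [-0.994  0.102  0.031 -0.354]
 [-0.     0.285 -0.958  0.424]
 [ 0.     0.     0.     1.   ]] 297.88053430070664 321.2872716465349 192.14192889287082
```

View pics/w1.png

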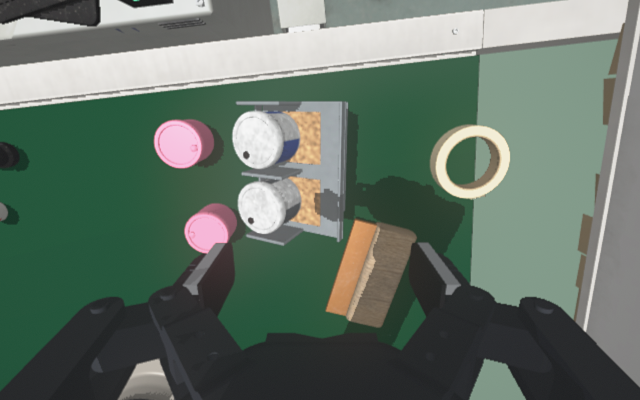

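Run:
```python
from h import *
pw=r.camera_params("wrist")
t=cv2.imread("pics/top0.png");w=cv2.imread("pics/w1.png")
def lids(im,boxes,thr):
    out=[]
    hsv=cv2.cvtColor(im,cv2.COLOR_BGR2HSV);m=((hsv[...,2]>thr)&(hsv[...,1]<45)).astype(np.uint8)*255
    for x0,x1,y0,y1 in boxes:
        g=cv2.morphologyEx(m[y0:y1,x0:x1],cv2.MORPH_CLOSE,np.ones((5,5)));g=cv2.morphologyEx(g,cv2.MORPH_OPEN,cv2.getStructuringElement(2,(9,9)))
        ct=max(cv2.findContours(g,0,cv2.CHAIN_APPROX_NONE)[0],key=cv2.contourArea)
        e=cv2.fitEllipseDirect(cv2.convexHull(ct));x,y,ww,hh=cv2.boundingRect(ct)
        print("ell",np.round(np.hstack(e[:2]),1)+np.array([x0,y0,0,0]),"bb",x+x0,y+y0,ww,hh)
        out.append((e[0][0]+x0,e[0][1]+y0,x+x0,y+y0,ww,hh))
    return out
T=lids(t,[(400,447,158,196),(400,445,197,236)],190)
W=lids(w,[(222,300,105,172),(228,300,174,238)],200)
for a,b,n in zip(T,W,["blue","grey"]):
    print(n,"centre",*[np.round(v,4) for v in tri(ray("top",a[:2]),ray("wrist",b[:2],pw))])
    # circle centre: left edge + half height
    ca=(a[2]+a[5]/2,a[3]+a[5]/2);cb=(b[2]+b[5]/2,b[3]+b[5]/2)
    print(n,"edge-based",ca,cb,*[np.round(v,4) for v in tri(ray("top",ca),ray("wrist",cb,pw))])
c=np.zeros((400,800,3),np.uint8)
a=cv2.resize(w[90:255,220:360],(339,400),interpolation=cv2.INTER_CUBIC);b=cv2.resize(t[148:250,400:485],(333,400),interpolation=cv2.INTER_CUBIC)
c[:,:339]=a;c[:,400:733]=b;cv2.imwrite("pics/crop2.png",c)
```

```text
ell [426.7 175.5  29.8  32. ] bb 411 161 32 31
ell [423.3 215.   31.2  31.9] bb 408 200 32 32
ell [255.6 139.1  45.6  57.2] bb 233 112 47 56
ell [259.8 207.6  41.5  52.2] bb 238 183 44 51
blue centre [ 0.4706 -0.2821  0.1082] [0.0004 0.0004]
blue edge-based (426.5, 176.5) (261.0, 140.0) [ 0.4693 -0.2847  0.0985] [0.001 0.001]
grey centre [ 0.3952 -0.2737  0.1082] [0.0001 0.0001]
grey edge-based (424.0, 216.0) (263.5, 208.5) [ 0.3931 -0.2763  0.1047] [0.0007 0.0007]
```

View pics/crop2.png

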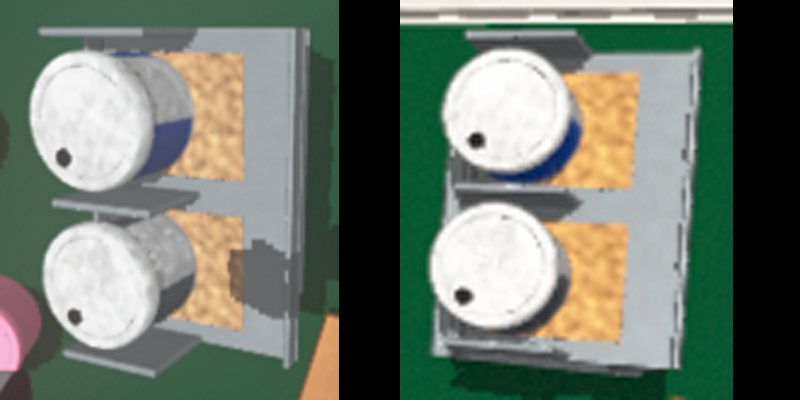

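The crops show lid centres at top px (426.7,175.5) and (423.3,215.0). They triangulate 76 mm apart at z≈0.108, and the text gives 0.111, so they agree. Next is going down over the blue tin.

{"method": "move_arm", "body": {"rows": [3.6, -6.1, 8, 0, 3.6, -6.1, 10, 0, 3.6, -6.1, 10, 0, 3.6, -6.1, 14, 0, 3.6, -6.1, 16, 0, 3.6, -6.1, 17.5, 0, 3.6, -6.1, 18.5, 0, 3.6, -6.1, 18.5, 0]}}

```text
clock: 2.2
tcp_pos: [0.4712, -0.2878, 0.1102]
orientation: [3.137, -0.163, -0.001]
contact_force: [1.1, 0.0, 0.3]
grip_width: 0.0856
gripper_force: 0.0
```

Run:
```python
from h import *
w=r.grab_frame("wrist");s=r.grab_frame("scene")
c=np.zeros((400,800,3),np.uint8);c[:,:440]=w[:,100:540]
c[:300,440:800]=cv2.resize(s[125:200,310:400],(360,300),interpolation=cv2.INTER_CUBIC)
cv2.imwrite("pics/w2.png",c)
```

```text
(no output)
```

View pics/w2.png

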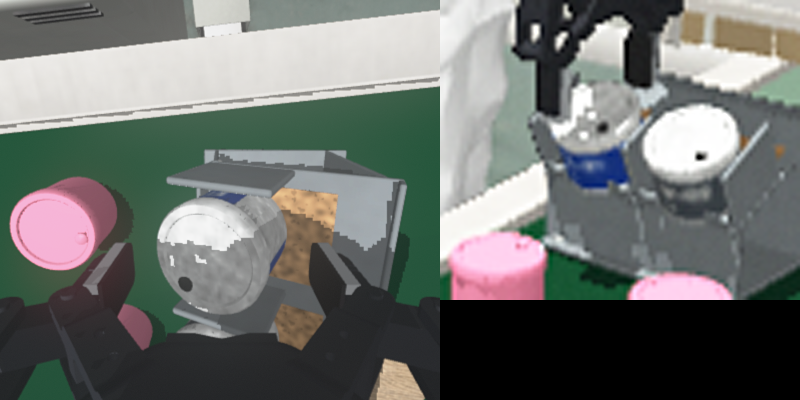

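The two views show the fingers before and behind the blue tin (lid at about (220,240)), clear of the dividers. I'll go lower and close gently.

{"method": "move_arm", "body": {"rows": [0, 0, 0.7, 0, 0, 0, 1.4, 0, 0, 0, 1.4, 0]}}

```text
clock: 2.68
tcp_pos: [0.471, -0.287, 0.0956]
orientation: [-3.137, 0.162, 0.002]
contact_force: [0.6, -0.1, 0.7]
grip_width: 0.0851
gripper_force: 0.0
```

{"method": "move_arm", "body": {"rows": [0, 0, 0, 0, 0, 0, 0, 0, 0, 0, 0, 0, 0, 0, 0, 0], "fingers": 0.6, "newtons": 25}}

```text
clock: 3.18
tcp_pos: [0.4717, -0.2865, 0.0967]
orientation: [-3.137, 0.161, -0.0]
contact_force: [-0.7, 5.1, 6.4]
grip_width: 0.0654
gripper_force: 26.2
```

{"method": "move_arm", "body": {"rows": [0, 0, -0.5, 0, 0, 0, -1, 0, 0, 0, -2, 0, 0, 0, -3, 0, 0, 0, -3, 0], "newtons": 35}}

```text
clock: 3.8
tcp_pos: [0.4721, -0.2878, 0.1275]
orientation: [3.136, -0.163, 0.003]
contact_force: [0.5, 0.3, -2.6]
grip_width: 0.0643
gripper_force: 36.5
```

Run:
```python
from h import *
w=r.grab_frame("wrist");s=r.grab_frame("scene")
c=np.zeros((400,800,3),np.uint8);c[:,:440]=w[:,100:540]
c[:300,440:800]=cv2.resize(s[115:190,310:400],(360,300),interpolation=cv2.INTER_CUBIC)
cv2.imwrite("pics/w3.png",c)
```

```text
(no output)
```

View pics/w3.png

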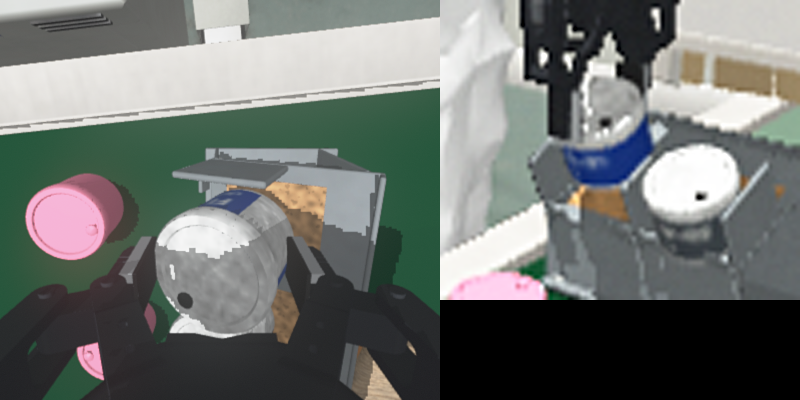

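The blue tin is held, still leaning a little, and clear of the deck. I'll carry it to the free belt spot at about (0.44,-0.04).

{"method": "move_arm", "body": {"rows": [0, 0, -3, 0, 0, 0, -6, 0, -1, -4, -7, 0, -2, -9, -7, 0, -3, -14, -7, 0, -4.5, -19, -7, 0, -5.5, -23, -7, 0, -5.7, -24.4, -7, 0, -5.7, -24.4, -7, 0]}}

```text
clock: 5.03
tcp_pos: [0.44, -0.0384, 0.1962]
orientation: [3.137, -0.16, -0.0]
contact_force: [0.2, -1.6, -1.9]
grip_width: 0.0644
gripper_force: 37.3
```

{"method": "move_arm", "body": {"rows": [0, 0, 4, 0, 0, 0, 8, 0, 0, 0, 11, 0, 0, 0, 13, 0, 0, 0, 13.8, 0, 0, 0, 14.3, 0, 0, 0, 14.3, 0]}}

```text
clock: 5.9
tcp_pos: [0.4403, -0.0392, 0.0536]
orientation: [3.137, -0.163, 0.001]
contact_force: [0.5, -0.4, -1.3]
grip_width: 0.0649
gripper_force: 37.2
```

Run:
```python
from h import *
w=r.grab_frame("wrist");s=r.grab_frame("scene")
c=np.zeros((400,800,3),np.uint8);c[:,:440]=w[:,100:540]
c[:300,440:800]=cv2.resize(s[170:260,240:348],(360,300),interpolation=cv2.INTER_CUBIC)
cv2.imwrite("pics/w4.png",c)
```

```text
(no output)
```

View pics/w4.png

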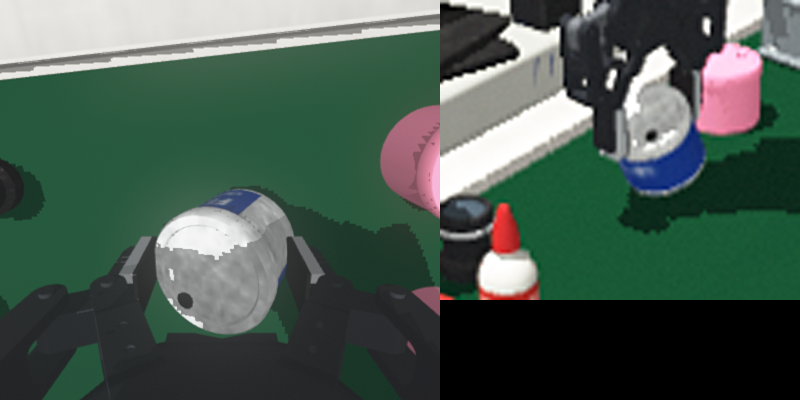

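The tin is held above the belt, leaning about 20–25° to the front, with the loupe and bottle clear. I'll lower it until it touches.

{"method": "move_arm", "body": {"rows": [0, 0, 0.4, 0, 0, 0, 0.7, 0, 0, 0, 1.0, 0, 0, 0, 1.0, 0]}}

```text
clock: 6.5
tcp_pos: [0.4407, -0.0388, 0.0438]
orientation: [3.137, -0.162, 0.002]
contact_force: [-0.4, -0.1, 7.1]
grip_width: 0.0646
gripper_force: 38.3
```

{"method": "move_arm", "body": {"rows": [0, 0, 0.2, 0, 0, 0, 0.4, 0, 0, 0, 0.6, 0, 0, 0, 0.6, 0], "newtons": 20}}

```text
clock: 7.0
tcp_pos: [0.4431, -0.0402, 0.0396]
orientation: [3.136, -0.165, 0.01]
contact_force: [-1.3, -4.9, 25.9]
grip_width: 0.065
gripper_force: 34.8
```

{"method": "move_arm", "body": {"rows": [0, 0, -0.5, 0, 0, 0, -0.5, 0]}}

```text
clock: 7.25
tcp_pos: [0.4399, -0.0386, 0.0424]
orientation: [-3.137, 0.162, -0.0]
contact_force: [0.9, -0.1, -1.6]
grip_width: 0.0647
gripper_force: 31.3
```

{"method": "move_arm", "body": {"rows": [0, 0, 0, 0, 0, 0, 0, 0, 0, 0, 0, 0], "fingers": 0.82}}

```text
clock: 7.62
tcp_pos: [0.4398, -0.0388, 0.0421]
orientation: [3.137, -0.162, -0.001]
contact_force: [0.5, -0.5, -0.3]
grip_width: 0.0701
gripper_force: 0.3
```

{"method": "move_arm", "body": {"rows": [0, 0, 0, 0, 0, 0, 0, 0], "fingers": 1}}

```text
clock: 7.88
tcp_pos: [0.44, -0.0386, 0.0423]
orientation: [-3.137, 0.162, -0.0]
contact_force: [0.5, -0.8, -1.2]
grip_width: 0.0852
gripper_force: 0.0
```

Run:
```python
from h import *
w=r.grab_frame("wrist");s=r.grab_frame("scene")
c=np.zeros((400,800,3),np.uint8);c[:,:440]=w[:,100:540]
c[:300,440:800]=cv2.resize(s[170:260,240:348],(360,300),interpolation=cv2.INTER_CUBIC)
cv2.imwrite("pics/w5.png",c)
```

```text
(no output)
```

View pics/w5.png

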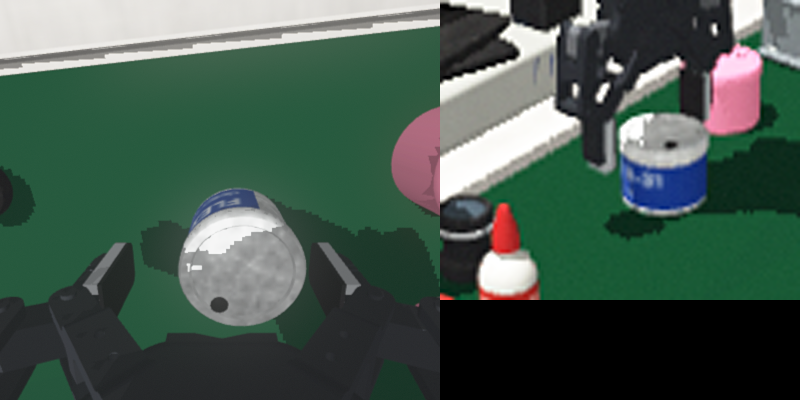

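The blue tin stands flat on the belt with its lid up, free of the fingers. Next is the grey tin.

{"method": "move_arm", "body": {"rows": [0, 0, -5, 0, 0, 0, -10, 0, 0, 0, -15, 0, 0, 6, -15, 0, -1, 12, -15, 0, -1.9, 18, -15, 0, -1.9, 24.5, -15, 0, -1.9, 24.5, -15, 0, -1.9, 24.5, -13, 0, -1.9, 24.5, -11, 0]}}

```text
clock: 9.22
tcp_pos: [0.3961, -0.2797, 0.1519]
orientation: [-3.137, 0.161, -0.001]
contact_force: [0.1, -0.4, -0.5]
grip_width: 0.0853
gripper_force: 0.0
```

Run:
```python
from h import *
# re-measure grey lid with the wrist cam here + top camera may be occluded -> ray to z=.109
p=r.camera_params("wrist");o=r.get_obs();w=r.grab_frame("wrist");t=r.grab_frame("top")
cv2.imwrite("pics/w6.png",w);cv2.imwrite("pics/t6.png",t)
print(np.round(o["tcp_pos"],4))
hsv=cv2.cvtColor(t,cv2.COLOR_BGR2HSV);m=cv2.inRange(hsv,(105,120,40),(130,255,255))[140:300,250:350]
w_=((hsv[...,2]>150)&(hsv[...,1]<45)).astype(np.uint8)[190:280,255:345]*255
for ct in cv2.findContours(w_,0,cv2.CHAIN_APPROX_NONE)[0]:
    if cv2.contourArea(ct)>200:
        (x,y),ra=cv2.minEnclosingCircle(ct);print("blue lid",x+255,y+190,ra,np.round(plane("top",(x+255,y+190),.05),4))
```

```text
[ 0.3961 -0.2797  0.1519]
blue lid 305.3411750793457 198.77647018432617 14.830174446105957 [ 0.4344 -0.0492  0.05  ]
```

{"method": "move_arm", "body": {"rows": [0, 0, 2, 0, 0, 0, 4, 0, 0, 0, 5, 0, 0, 0, 5.6, 0, 0, 0, 5.6, 0]}}

```text
clock: 9.95
tcp_pos: [0.3959, -0.2804, 0.0965]
orientation: [-3.137, 0.162, -0.0]
contact_force: [0.1, -0.4, 0.8]
grip_width: 0.0855
gripper_force: 0.0
```

{"method": "move_arm", "body": {"rows": [0, 0, 0, 0, 0, 0, 0, 0, 0, 0, 0, 0, 0, 0, 0, 0], "fingers": 0.6, "newtons": 25}}

```text
clock: 10.45
tcp_pos: [0.3965, -0.2787, 0.0971]
orientation: [-3.136, 0.16, -0.001]
contact_force: [-0.7, 6.5, 8.1]
grip_width: 0.0654
gripper_force: 25.8
```

{"method": "move_arm", "body": {"rows": [0, 0, -0.5, 0, 0, 0, -1, 0, 0, 0, -2, 0, 0, 0, -4, 0, 0, 0, -6, 0, 0, 0, -6, 0], "newtons": 35}}

```text
clock: 11.2
tcp_pos: [0.3967, -0.2813, 0.158]
orientation: [3.136, -0.163, 0.005]
contact_force: [-0.9, 0.5, -1.5]
grip_width: 0.0646
gripper_force: 36.5
```

{"method": "move_arm", "body": {"rows": [0, 0, -3, 0, 0, 0, -5, 0, 0, 0, -6, 0, 3.5, 0, -6, 0, 7, 0, -6, 0, 7.6, 0.2, -6, 0, 7.6, 0.2, -6, 0]}}

```text
clock: 12.08
tcp_pos: [0.4703, -0.2903, 0.2152]
orientation: [-3.137, 0.163, 0.003]
contact_force: [0.5, -0.0, -1.0]
grip_width: 0.0643
gripper_force: 36.8
```

{"method": "move_arm", "body": {"rows": [0, 0, 3, 0, 0, 0, 6, 0, 0, 0, 8, 0, 0, 0, 9.5, 0, 0, 0, 10.5, 0, 0, 0, 11, 0, 0, 0, 11, 0]}}

```text
clock: 12.95
tcp_pos: [0.4712, -0.2904, 0.1064]
orientation: [3.137, -0.162, 0.0]
contact_force: [-0.4, 0.8, -1.1]
grip_width: 0.0647
gripper_force: 36.9
```

{"method": "move_arm", "body": {"rows": [0, 0, 0.3, 0, 0, 0, 0.5, 0, 0, 0, 0.7, 0, 0, 0, 0.7, 0]}}

```text
clock: 13.45
tcp_pos: [0.4712, -0.2903, 0.0994]
orientation: [3.137, -0.162, 0.0]
contact_force: [-0.3, -0.2, -0.5]
grip_width: 0.0643
gripper_force: 37.1
```

{"method": "move_arm", "body": {"rows": [0, 0, 0.15, 0, 0, 0, 0.3, 0, 0, 0, 0.3, 0]}}

```text
clock: 13.82
tcp_pos: [0.4714, -0.2903, 0.0987]
orientation: [3.137, -0.162, 0.001]
contact_force: [-7.6, 6.1, 23.7]
grip_width: 0.0644
gripper_force: 43.6
```

{"method": "move_arm", "body": {"rows": [0, 0, -0.25, 0, 0, 0, -0.25, 0]}}

```text
clock: 14.08
tcp_pos: [0.4715, -0.2904, 0.0992]
orientation: [3.137, -0.162, 0.001]
contact_force: [-0.3, 1.1, 5.2]
grip_width: 0.0641
gripper_force: 38.9
```

{"method": "move_arm", "body": {"rows": [0, 0, 0, 0, 0, 0, 0, 0, 0, 0, 0, 0], "fingers": 0.82, "newtons": 20}}

```text
clock: 14.45
tcp_pos: [0.471, -0.2903, 0.0985]
orientation: [-3.137, 0.162, 0.001]
contact_force: [0.9, -0.4, 0.2]
grip_width: 0.0703
gripper_force: 0.0
```

{"method": "move_arm", "body": {"rows": [0, 0, 0, 0, 0, 0, 0, 0, 0, 0, 0, 0], "fingers": 1}}

```text
clock: 14.82
tcp_pos: [0.4711, -0.2903, 0.0988]
orientation: [3.137, -0.162, 0.0]
contact_force: [0.5, 0.4, -0.3]
grip_width: 0.0853
gripper_force: 0.0
```

{"method": "move_arm", "body": {"rows": [0, 0, -4, 0, 0, 0, -8, 0, 0, 0, -12, 0, 0, -6, -12, 0, -1, -12, -12, 0, -2, -18, -12, 0, -4, -24, -12, 0, -4.6, -24.5, -12, 0, -4.6, -24.5, -12, 0, -4.6, -24.5, -12, 0]}}

```text
clock: 16.08
tcp_pos: [0.451, -0.0435, 0.2189]
orientation: [3.137, -0.166, 0.001]
contact_force: [-0.3, -0.3, -0.5]
grip_width: 0.0854
gripper_force: 0.0
```

```bash
cat > lids.py <<'E'
from h import *
def find(n,im,boxes,thr=170):
    hsv=cv2.cvtColor(im,cv2.COLOR_BGR2HSV);m=((hsv[...,2]>thr)&(hsv[...,1]<45)).astype(np.uint8)*255
    for x0,x1,y0,y1 in boxes:
        g=cv2.morphologyEx(m[y0:y1,x0:x1],cv2.MORPH_CLOSE,np.ones((5,5)));g=cv2.morphologyEx(g,cv2.MORPH_OPEN,cv2.getStructuringElement(2,(9,9)))
        cs=[c for c in cv2.findContours(g,0,cv2.CHAIN_APPROX_NONE)[0] if len(c)>20]
        if not cs: print(n,"none");continue
        ct=max(cs,key=cv2.contourArea);e=cv2.fitEllipseDirect(cv2.convexHull(ct));x,y,ww,hh=cv2.boundingRect(ct)
        print(n,np.round([e[0][0]+x0,e[0][1]+y0,*e[1],e[2]],1),"bb",x+x0,y+y0,ww,hh)
E
python3 - <<'E'
from lids import *
o=r.get_obs();print(o["clock"],np.round(o["tcp_pos"],4))
t=r.grab_frame("top");s=r.grab_frame("scene");w=r.grab_frame("wrist");cv2.imwrite("pics/t7.png",t);cv2.imwrite("pics/s7.png",s);cv2.imwrite("pics/w7.png",w);np.save("w7.npy",r.camera_params("wrist")["world_from_camera"])
find("top",t,[(400,447,158,196)],190)
find("scene0",cv2.imread("pics/scene0.png"),[(330,361,140,172),(360,388,145,178)],185)
find("scene",s,[(330,361,140,172)],185)
# dark dots in scene/top inside the lid
E
```

```text
16.075 [ 0.451  -0.0435  0.2189]
top [429.2 175.7  29.9  34.9  74.5] bb 413 161 34 31
scene0 [349.8 152.2  17.9  27.4  83.3] bb 337 143 24 18
scene0 [372.5 154.4  26.5  38.4  83.8] bb 360 145 28 24
scene [352.6 149.9  19.9  32.   76.6] bb 337 140 24 21
```

Run:
```python
from h import *
p=r.camera_params("wrist");T=np.linalg.inv(np.array(p["world_from_camera"]))
c=T@np.array([.4344,-.0492,.05,1]);u=p["fx"]*c[0]/c[2]+p["cx"],p["fy"]*c[1]/c[2]+p["cy"];print("expected px",u)
w=cv2.imread("pics/w7.png");hsv=cv2.cvtColor(w,cv2.COLOR_BGR2HSV)
# not green, not dark
m=((hsv[...,2]>105)&(hsv[...,1]<60)).astype(np.uint8)*255
m=cv2.morphologyEx(m,cv2.MORPH_OPEN,np.ones((3,3)))
b=cv2.inRange(hsv,(105,110,30),(130,255,255))
for n,k in(("lid",m),("blue",b)):
  for ct in cv2.findContours(k,0,cv2.CHAIN_APPROX_NONE)[0]:
    x,y,ww,hh=cv2.boundingRect(ct)
    if cv2.contourArea(ct)>150 and y>90 and abs(x+ww/2-u[0])<90: print(n,x,y,ww,hh,cv2.contourArea(ct), np.round(cv2.fitEllipseDirect(cv2.convexHull(ct))[0],1),np.round(plane("wrist",cv2.fitEllipseDirect(cv2.convexHull(ct))[0],.05,p),4))
```

```text
expected px (np.float64(328.23499531238474), np.float64(191.3207472035959))
lid 298 159 58 59 2564.0 [326.9 188.7] [ 0.4374 -0.0481  0.05  ]
```

{"method": "move_arm", "body": {"rows": [-1.3, 0.6, 4, 0, -1.3, 0.6, 8, 0, -1.3, 0.6, 12, 0, -1.3, 0.6, 15, 0, -1.3, 0.6, 17.5, 0, -1.3, 0.6, 18.6, 0, -1.3, 0.6, 18.6, 0]}}

```text
clock: 17.1
tcp_pos: [0.437, -0.0468, 0.0325]
orientation: [3.137, -0.163, -0.002]
contact_force: [0.3, 0.2, -0.0]
grip_width: 0.0851
gripper_force: 0.0
```

{"method": "move_arm", "body": {"rows": [0, 0, 0, 0, 0, 0, 0, 0, 0, 0, 0, 0, 0, 0, 0, 0], "fingers": 0.5, "newtons": 30}}

```text
clock: 17.6
tcp_pos: [0.4379, -0.0467, 0.034]
orientation: [3.137, -0.163, 0.003]
contact_force: [-1.3, -1.7, 5.1]
grip_width: 0.0593
gripper_force: 31.1
```

{"method": "move_arm", "body": {"rows": [0, 0, -2, 0, 0, 0, -6, 0, 0, 0, -11, 0, 0, 0, -16, 0, 0, 0, -19, 0, 0, 0, -19, 0]}}

```text
clock: 18.35
tcp_pos: [0.4384, -0.0466, 0.2255]
orientation: [3.137, -0.163, 0.01]
contact_force: [-1.0, -0.4, -2.8]
grip_width: 0.0595
gripper_force: 33.6
```

Run:
```python
from h import *
p=r.camera_params("wrist");T=np.array(p["world_from_camera"]);o=r.get_obs();tc=np.array(o["tcp_pos"])
w=r.grab_frame("wrist");cv2.imwrite("pics/w8.png",w);cv2.imwrite("pics/s8.png",r.grab_frame("scene"))
hsv=cv2.cvtColor(w,cv2.COLOR_BGR2HSV)
m=((hsv[...,2]>95)&(hsv[...,1]<60)).astype(np.uint8)*255
m=cv2.morphologyEx(m,cv2.MORPH_OPEN,np.ones((3,3)))
print(tc)
for ct in cv2.findContours(m,0,cv2.CHAIN_APPROX_NONE)[0]:
    x,y,ww,hh=cv2.boundingRect(ct)
    if cv2.contourArea(ct)>1500 and y>90: print(x,y,ww,hh,[np.round(plane("wrist",q,tc[2]+.017,p)-tc,4) for q in ((x+ww/2,y+hh),(x+ww/2,y),(x,y+hh/2),(x+ww,y+hh/2))])
```

```text
[ 0.43844943 -0.04656133  0.22546418]
255 193 134 144 [array([-0.0307,  0.0022,  0.017 ]), array([ 0.0376, -0.0048,  0.017 ]), array([0.0089, 0.0266, 0.017 ]), array([ 0.0031, -0.0297,  0.017 ])]
```

{"method": "move_arm", "body": {"rows": [0, 4, 0, 0, -0.5, 9, 0, 0, -1, 14, 0, 0, -1.5, 19, 0, 0, -2, 23, 0, 0, -2, 25.2, 0, 0, -2, 25.2, 0, 0, -2, 25.2, 0, 0]}}

```text
clock: 19.45
tcp_pos: [0.3908, -0.2938, 0.2216]
orientation: [-3.136, 0.161, 0.003]
contact_force: [-0.2, 0.0, -2.3]
grip_width: 0.0594
gripper_force: 33.6
```

Run:
```python
from h import *
o=r.get_obs();print(np.round(o["tcp_pos"],4),np.round(o["orientation"],3))
w=r.grab_frame("wrist");t=r.grab_frame("top");cv2.imwrite("pics/w9.png",w);cv2.imwrite("pics/t9.png",t);cv2.imwrite("pics/s9.png",r.grab_frame("scene"));np.save("w9.npy",r.camera_params("wrist")["world_from_camera"])
```

```text
[ 0.3908 -0.2938  0.2216] [-3.136e+00  1.610e-01  3.000e-03]
```

{"method": "move_arm", "body": {"rows": [0.1, 0.1, 3, 0, 0.1, 0.1, 6, 0, 0.1, 0.1, 8, 0, 0.1, 0.1, 9.3, 0, 0.1, 0.1, 10, 0, 0.1, 0.1, 10.4, 0, 0.1, 0.1, 10.4, 0]}}

```text
clock: 20.48
tcp_pos: [0.3923, -0.2963, 0.1191]
orientation: [3.137, -0.162, 0.001]
contact_force: [-0.2, 0.0, -2.3]
grip_width: 0.0595
gripper_force: 33.6
```

{"method": "move_arm", "body": {"rows": [0, 0, 0.2, 0, 0, 0, 0.4, 0, 0, 0, 0.4, 0]}}

```text
clock: 20.85
tcp_pos: [0.3923, -0.2963, 0.1149]
orientation: [3.137, -0.162, 0.001]
contact_force: [-0.2, -1.2, -1.3]
grip_width: 0.0595
gripper_force: 33.7
```

{"method": "move_arm", "body": {"rows": [0, 0, 0.1, 0, 0, 0, 0.1, 0]}}

```text
clock: 21.1
tcp_pos: [0.3927, -0.2964, 0.1145]
orientation: [3.137, -0.162, 0.002]
contact_force: [-0.1, 0.2, 4.7]
grip_width: 0.0597
gripper_force: 34.0
```

{"method": "move_arm", "body": {"rows": [0, 0, 0, 0, 0, 0, 0, 0], "fingers": 0.78, "newtons": 20}}

```text
clock: 21.35
tcp_pos: [0.392, -0.296, 0.1136]
orientation: [-3.137, 0.162, 0.001]
contact_force: [-0.3, 0.1, -0.6]
grip_width: 0.0667
gripper_force: 0.5
```

{"method": "move_arm", "body": {"rows": [0, 0, 0, 0, 0, 0, 0, 0], "fingers": 0.88}}

```text
clock: 21.6
tcp_pos: [0.392, -0.2961, 0.1137]
orientation: [-3.137, 0.162, 0.0]
contact_force: [-0.1, 1.5, -0.9]
grip_width: 0.075
gripper_force: 0.5
```

{"method": "move_arm", "body": {"rows": [0, 0, 0, 0, 0, 0, 0, 0, 0, 0, 0, 0], "fingers": 1}}

```text
clock: 21.98
tcp_pos: [0.3921, -0.2963, 0.1139]
orientation: [3.137, -0.163, 0.0]
contact_force: [-0.4, 0.1, -0.5]
grip_width: 0.0853
gripper_force: 0.0
```

Run:
```python
from h import *
w=r.grab_frame("wrist");s=r.grab_frame("scene")
cv2.imwrite("pics/wa.png",w);cv2.imwrite("pics/sa.png",s)
c=np.zeros((400,800,3),np.uint8);c[:,:440]=w[:,100:540]
c[:300,440:800]=cv2.resize(s[125:200,320:410],(360,300),interpolation=cv2.INTER_CUBIC)
cv2.imwrite("pics/last.png",c)
```

{"method": "move_arm", "body": {"rows": [0, 0, -4, 0, 0, 0, -9, 0, 2, 2, -13, 0, 4.1, 4.6, -18.1, 0, 4.1, 4.6, -18.1, 0, 4.1, 4.6, -18.1, 0, 4.1, 4.6, -18.1, 0]}}

```text
clock: 22.95
tcp_pos: [0.4272, -0.3452, 0.2934]
orientation: [-3.136, 0.161, 0.004]
contact_force: [-0.3, 0.0, -0.1]
grip_width: 0.0856
gripper_force: 0.0
```

Run:
```python
from lids import *
print(np.round(r.get_obs()["tcp_pos"],4))
w=r.grab_frame("wrist");s=r.grab_frame("scene");cv2.imwrite("pics/wb.png",w);cv2.imwrite("pics/sb.png",s)
w1=cv2.imread("pics/w1.png");s1=cv2.imread("pics/scene1.png")
B=[(222,300,105,172),(228,300,174,238)]
for im in (w1,w): find("wrist",im,B,200)
Bs=[(330,361,140,172),(360,388,145,178)]
for im in (s1,s): find("scene",im,Bs,185)
def dots(n,im,bs):
    for x0,x1,y0,y1 in bs:
        g=(cv2.cvtColor(im,cv2.COLOR_BGR2GRAY)[y0:y1,x0:x1]<110).astype(np.uint8)
        k,l,st,c=cv2.connectedComponentsWithStats(g)
        print(n,[(st[i][4],np.round(c[i]+[x0,y0],1).tolist()) for i in range(1,k) if 4<st[i][4]<120])
tw=lambda im,x:cv2.resize(im[90:255,215:355],(339,400),interpolation=cv2.INTER_CUBIC)
c=np.zeros((560,800,3),np.uint8);c[:330,:280]=cv2.resize(w1[90:255,215:355],(280,330),interpolation=2);c[:330,285:565]=cv2.resize(w[90:255,215:355],(280,330),interpolation=2)
c[335:560,:360]=cv2.resize(s1[135:210,320:440],(360,225),interpolation=2);c[335:560,400:760]=cv2.resize(s[135:210,320:440],(360,225),interpolation=2)
cv2.imwrite("pics/cmp.png",c)
```

```text
[ 0.4272 -0.3452  0.2934]
wrist [255.6 139.1  45.6  57.2 166.4] bb 233 112 47 56
wrist [259.8 207.6  41.5  52.2 152.8] bb 238 183 44 51
wrist [259.9 138.5  47.   57.5 168.4] bb 237 110 47 58
wrist [260.1 206.8  41.5  52.2 154.4] bb 239 182 44 51
scene [349.8 152.1  17.8  27.5  83.4] bb 337 143 24 19
scene [371.6 154.3  27.5  33.3  80.6] bb 360 145 26 24
scene [352.6 149.9  20.   31.4  75.7] bb 338 140 23 21
scene [372.  154.8  27.3  35.1  88.5] bb 360 145 26 24
```

View pics/cmp.png

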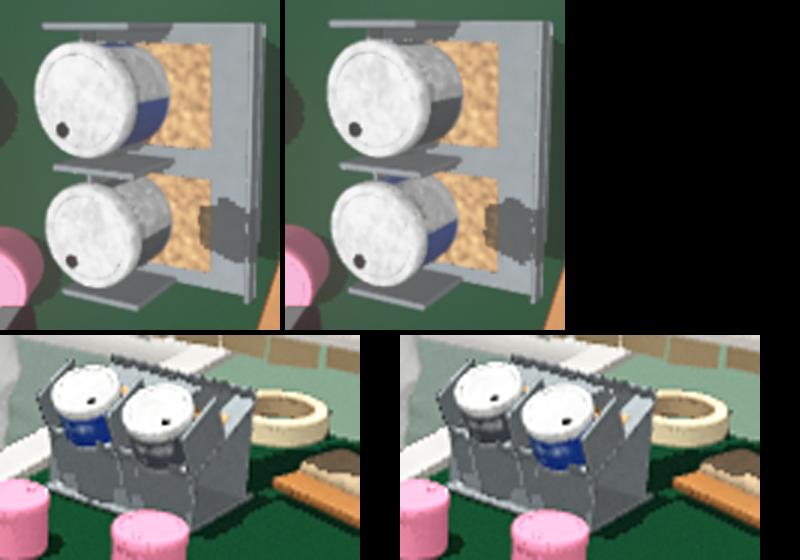

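The compare picture shows grey now in the left bay and blue in the right. Blue's lid sits exactly where grey's was. Grey's lid is about 4 px (4 mm) up the slope from the seat, so I'll nudge it down with shut fingers from behind.

{"method": "move_arm", "body": {"rows": [3.6, 0.4, 4, 0, 3.6, 0.4, 8, 0, 3.6, 0.4, 12, 0, 3.6, 0.4, 15, 0, 3.6, 0.4, 16.5, 0, 3.6, 0.4, 17.4, 0, 3.6, 0.4, 17.4, 0], "fingers": 0}}

```text
clock: 23.92
tcp_pos: [0.4637, -0.3539, 0.121]
orientation: [3.137, -0.162, 0.0]
contact_force: [0.2, 0.2, 1.3]
grip_width: 0.0002
gripper_force: 0.0
```

{"method": "move_arm", "body": {"rows": [0, -0.4, 0.2, 0, 0, -0.8, 0.4, 0, 0, -1.2, 0.6, 0, 0, -1.2, 0.6, 0]}}

```text
clock: 24.42
tcp_pos: [0.4649, -0.3413, 0.1148]
orientation: [-3.137, 0.161, 0.0]
contact_force: [0.2, -0.4, -0.5]
grip_width: 0.0006
gripper_force: 0.0
```

{"method": "move_arm", "body": {"rows": [0, -0.1, 0.3, 0, 0, -0.25, 0.3, 0, 0, -0.4, 0.3, 0, 0, -0.4, 0.3, 0]}}

```text
clock: 24.92
tcp_pos: [0.4653, -0.3378, 0.1119]
orientation: [3.137, -0.162, 0.0]
contact_force: [0.5, -0.4, -0.5]
grip_width: -0.0003
gripper_force: 0.0
```

{"method": "move_arm", "body": {"rows": [0, -0.1, 0, 0, 0, -0.2, 0, 0, 0, -0.2, 0, 0]}}

```text
clock: 25.3
tcp_pos: [0.4654, -0.3358, 0.1118]
orientation: [-3.137, 0.162, -0.0]
contact_force: [0.1, -0.2, -1.1]
grip_width: -0.0003
gripper_force: 0.0
```

{"method": "move_arm", "body": {"rows": [0, -0.1, 0, 0, 0, -0.2, 0, 0, 0, -0.3, 0, 0, 0, -0.3, 0, 0]}}

```text
clock: 25.8
tcp_pos: [0.4657, -0.3328, 0.1118]
orientation: [-3.137, 0.162, -0.0]
contact_force: [0.6, -0.0, -0.1]
grip_width: 0.0001
gripper_force: 0.0
```

Run:
```python
from lids import *
s=r.grab_frame("scene");t=r.grab_frame("top");w=r.grab_frame("wrist")
for n,f in(("sc","t"),):
  cv2.imwrite("pics/tc.png",t);cv2.imwrite("pics/sc.png",s);cv2.imwrite("pics/wc.png",w)
find("scene",s,[(330,361,140,172),(360,388,145,178)],185);find("top",t,[(400,447,158,196),(400,445,197,236)],190)
```

```text
scene [348.7 152.8  15.1  25.3  98.1] bb 337 145 24 16
scene [368.9 158.5  18.6  36.4  99.6] bb 360 149 28 20
top [425.2 175.8  24.2  29.7   4.7] bb 413 161 21 31
top [423.  215.   31.3  32.1  97.2] bb 408 200 32 32
```

{"method": "move_arm", "body": {"rows": [0, -0.1, 0, 0, 0, -0.2, 0, 0, 0, -0.3, 0, 0, 0, -0.3, 0, 0]}}

```text
clock: 26.45
tcp_pos: [0.4661, -0.3299, 0.1118]
orientation: [-3.137, 0.162, -0.0]
contact_force: [0.0, -0.9, -0.0]
grip_width: -0.0001
gripper_force: 0.0
```

{"method": "move_arm", "body": {"rows": [0, -0.1, 0, 0, 0, -0.2, 0, 0, 0, -0.3, 0, 0, 0, -0.3, 0, 0]}}

```text
clock: 26.95
tcp_pos: [0.4663, -0.3269, 0.1118]
orientation: [-3.137, 0.162, -0.0]
contact_force: [0.9, -0.0, 0.2]
grip_width: -0.0
gripper_force: 0.0
```

Run:
```python
from lids import *
t=r.grab_frame("top");cv2.imwrite("pics/td.png",t)
find("top",t,[(400,447,158,196)],190)
```

```text
top [422.  175.6  19.   29.1   5.4] bb 412 161 18 30
```

{"method": "move_arm", "body": {"rows": [0, -0.1, 0, 0, 0, -0.2, 0, 0, 0, -0.2, 0, 0]}}

```text
clock: 27.38
tcp_pos: [0.4666, -0.3249, 0.1118]
orientation: [-3.137, 0.162, -0.0]
contact_force: [-0.2, 0.1, 0.3]
grip_width: 0.0001
gripper_force: 0.0
```

{"method": "move_arm", "body": {"rows": [0, -0.1, 0, 0, 0, -0.15, 0, 0, 0, -0.15, 0, 0]}}

```text
clock: 27.75
tcp_pos: [0.4668, -0.3238, 0.112]
orientation: [3.137, -0.162, 0.001]
contact_force: [0.9, -1.2, 0.2]
grip_width: -0.0002
gripper_force: 0.6
```

Run:
```python
from lids import *
t=r.grab_frame("top");cv2.imwrite("pics/te.png",t)
find("top",t,[(400,447,158,196)],190);find("scene",r.grab_frame("scene"),[(330,361,140,172)],185)
```

```text
top [420.5 175.6  18.6  29.    5.7] bb 411 161 17 30
scene [344.5 153.7  14.9  17.4 120.8] bb 337 146 17 16
```

{"method": "move_arm", "body": {"rows": [0, -0.1, 0, 0, 0, -0.1, 0, 0]}}

```text
clock: 28.1
tcp_pos: [0.467, -0.323, 0.1121]
orientation: [3.137, -0.163, 0.001]
contact_force: [-0.8, -2.6, 3.5]
grip_width: 0.0002
gripper_force: 1.8
```

{"method": "move_arm", "body": {"rows": [0, -0.1, 0, 0, 0, -0.1, 0, 0]}}

```text
clock: 28.35
tcp_pos: [0.4672, -0.3224, 0.1124]
orientation: [3.136, -0.163, 0.002]
contact_force: [-0.8, -3.5, 5.8]
grip_width: -0.0002
gripper_force: 2.9
```

{"method": "move_arm", "body": {"rows": [0, 0.6, 0, 0, 0, 1.2, -0.6, 0, 0, 1.4, -5, 0, 0, 1.4, -10, 0, -2, 2.4, -15, 0, -3.6, 2.7, -18.3, 0, -3.6, 2.7, -18.3, 0, -3.6, 2.7, -18.3, 0], "newtons": 20}}

```text
clock: 29.35
tcp_pos: [0.4281, -0.3441, 0.2941]
orientation: [-3.136, 0.162, 0.001]
contact_force: [0.6, -0.7, -0.6]
grip_width: 0.0003
gripper_force: 0.0
```

{"method": "move_arm", "body": {"rows": [0, 0, 0, 0, 0, 0, 0, 0], "fingers": 1}}

```text
clock: 29.6
tcp_pos: [0.4283, -0.3442, 0.2937]
orientation: [-3.136, 0.161, 0.003]
contact_force: [0.6, -0.5, 0.5]
grip_width: 0.0361
gripper_force: 0.0
```

Run:
```python
from lids import *
print(np.round(r.get_obs()["tcp_pos"],4))
w=r.grab_frame("wrist");s=r.grab_frame("scene");t=r.grab_frame("top")
B=[(222,300,105,172),(228,300,174,238)]
for im in (cv2.imread("pics/w1.png"),w): find("wrist",im,B,200)
Bs=[(330,361,140,172),(360,388,145,178)]
for im in (cv2.imread("pics/scene1.png"),s): find("scene",im,Bs,185)
Bt=[(400,447,158,196),(400,445,197,236)]
for im in (cv2.imread("pics/top0.png"),t): find("top",im,Bt,190)
# bystanders unchanged?
a=cv2.absdiff(t,cv2.imread("pics/top0.png")).max(2);print("bottle/loupe diff",(a[165:235,195:250]>40).sum(),"pinks",(a[160:265,345:392]>40).sum())
```

```text
[ 0.4283 -0.3442  0.2937]
wrist [255.6 139.1  45.6  57.2 166.4] bb 233 112 47 56
wrist [259.8 207.6  41.5  52.2 152.8] bb 238 183 44 51
wrist [257.3 139.2  46.   57.2 167.6] bb 235 111 46 58
wrist [261.1 207.5  41.3  52.2 154.3] bb 240 183 44 51
scene [349.8 152.1  17.8  27.5  83.4] bb 337 143 24 19
scene [371.6 154.3  27.5  33.3  80.6] bb 360 145 26 24
scene [349.6 152.3  18.1  27.5  81.9] bb 337 143 24 19
scene [371.5 154.5  28.8  31.3  86.5] bb 360 145 26 24
top [426.7 175.5  29.8  32.   65.7] bb 411 161 32 31
top [423.3 215.   31.2  31.9  85.7] bb 408 200 32 32
top [426.5 175.4  29.5  32.2  70.5] bb 411 161 32 30
top [423.1 215.   31.2  31.9  83.6] bb 408 200 32 32
bottle/loupe diff 0 pinks 0
```

Both lids now sit where the first ones did, within 0.2 px in the top and scene views. Nothing else has moved, so I'm handing in.

```bash
python3 -c "
from bench import r
print(r.hand_in())"
```

```text
the job is handed in; nothing more can be done
None
```

The blue and dark grey tins are swapped, each seated against the front lip in the other's bay (blue right, grey left), nothing else moved, and the job is handed in at about 30 s on the robot's clock.

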